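# Wedge the cutting board tight in its holder

## Task

Push the red cutting board fully back against the rear rail of its steel holder. Then lay the blue wedge flat, thin end first, into the tapering gap between the front edge of the board and the angled steel cleat, let go of it, take the wooden bat and tap the wedge in with its end, with slow, light taps and no hard blows, until it will go no further and grips the board tight. Leave the wedge where it stops, put the bat down clear of it, and do not disturb the bowl, the jar or the cup.

Things in the scene. Friction and masses are not known exactly. Their poses are not given: they have to be found in the camera images.
- holder: Stainless board holder bolted to the counter. Origin on the counter under the middle of where the board belongs; x points to the rear rail, y along the board to the end stop, z up. Base plate 3 mm thick (x -160 to 125, y -265 to 175 mm), on which board and wedge lie. Inner face of the rear rail at x = 100, of the end stop at y = 155; both 29 mm high.
- gap_mouth (a point): Fixed point of the holder at its x = -100, y = -150, on the base plate (3 mm up), axes as the holder's: where the right front bottom corner of a board pushed fully back lies. From here the gap runs along +y between the board's front edge (x = 0 here) and a steel cleat, 33 mm high. It is about 29 mm wide here, narrowing 2 mm every 15 mm (the wedge's taper) to about 16 mm at y = +95, its end.
- board_front (a point): Middle of the front edge of the red plastic board (200 x 300 x 20 mm, 1.1 kg), half-way up; x to the rear, y along the board. The board lies loose on the base plate, at first 6 to 14 mm short of the rail and a little askew. Fully back, this point is at x = -100 in the holder's frame. It can be pushed here with closed fingers (sliding takes 4 to 11 N); the front edge is free except at the cleat.
- board_back_left (a point): Point on the rear edge of the board, half-way up, 140 mm to the +y side of its middle; x = 100 in the holder's frame when this end is against the rail
- board_back_right (a point): The same on the -y side, 140 mm from the middle
- wedge_mid (a point): Middle of the blue plastic wedge (90 g), 15 mm up: 150 mm long, 30 tall. x points to the thin end, z up. Straight side at y = -12 all along; tapered side on +y, from y = +22 at the heel (x = -75) to y = 2 at the thin end (x = +75). At first it lies on the board. In the gap its x points along the holder's y, straight side against the board. Slow taps (30 mm/s or less) of 10 to 20 N seat it.
- wedge_tip (a point): Middle of the thin end of the wedge: 75 mm ahead of wedge_mid along x, 5 mm towards the straight side. The cleat is bolted in slotted holes: the gap's width varies by up to 4 mm either way and is not measured, so a driven wedge's tip stops anywhere from 80 to 140 mm beyond gap_mouth; this must be felt. Its heel stays outside the board's end.
- bat_mid (a point): Grip point of the wooden pounding bat (220 g), 20 mm above its underside, near its centre of mass. Square head 40 x 40 mm from x = -30 to x = +80 (its flat striking end); round handle, 26 mm thick with a 33 mm knob, back to x = -145. x along the bat, z up. At first it lies on the board beside the wedge.
- bowl: Steel bowl, 120 mm wide, 55 mm high, loose on the counter; origin at the centre of its underside
- jar: Glass jar with a red lid, 60 mm wide, 85 mm high, loose on the counter; origin at the centre of its underside
- cup: Steel cup, 68 mm wide, 70 mm high, loose on the counter; origin at the centre of its underside
Mind the look-alikes: they are no part of the job. What is shaped like the part that bears wedge_mid but green or yellow is not meant.

How it is judged:
By the outcome, as a careful person would: the job done as asked, in the order asked, and still so for the second after the job is handed in, with the robot touching nothing.
It also fails if it takes over 72 s, if anything falls off the work surface, if the arm or the gripper's body presses on something with over 40 N, if the wrist force passes 120 N, or if a joint passes its speed limit or range.

## Robot

A 7-joint arm with a two-finger parallel gripper is mounted at the origin on the work surface. World frame = base frame: x ahead of the robot, y to its left, z up, the work surface at z = 0. Lengths are in m, angles in rad, forces in N, time in s.
With the tool pointing down it reaches from about 0.425 to 0.875 m from the base axis. Payload 4.7 kg.
Tool frame: the origin (TCP) lies at the very end of the fingers, on their centre line; the grasp point (between the pads) lies 19 mm behind it; z points along the fingers, y is the direction in which the jaws open and shut (so a half turn about z gives the same grasp; the last joint's range is limited). The gripper opens to 87 mm and grips with 3 to 60 N. Pads are 19 mm wide; open, the fingers measure 117 mm over their backs; the gripper's body (75 mm by 190 mm) begins 51 mm behind the grasp point.
Start: joints at [-1.218, 0.321, -0.07, 1.45, 0.023, 1.371, -0.057], TCP at [0.216, 0.613, 0.223] pointing down, gripper open.
Joint ranges: [-2.86, 2.86], [-0.3, 2.09], [-1.38, 1.24], [0.06, 2.45], [-1.56, 4.7], [0.09, 2.05], [-2.69, 2.69]. Speed limits (rad/s): [2.57, 2.57, 3.14, 3.14, 3.14, 3.14, 3.14].

## Interface

Orientations are given as a rotation vector (axis times angle).
In Python, from rig import robot gives the robot as it stands.
- The arm moves only by the tool send_rows, never from a script. Its arguments are lists of equal length, an entry for each row: "translation": the shift along the tool's x, y, z in m, a list of three; "delta_rot": the turn, a rotation vector about the tool's x, y, z in rad, a list of three. A call has 1 to 8 rows; each row shifts and turns the commanded pose from where the row before left it, along the tool's axes as they then stand; what a row does not reach is not made up. A row lasts 1/8 s, in which the tool goes at most 62.5 mm and 10.7 degrees, less where a joint would pass 70% of its speed; a pose out of reach is approached as far as the arm can. A call is refused whole if a number of a shift passes 0.0625 or a number of a turn 0.188, either way. A call with a gripper value outside its range is refused whole. "jaw" is the finger opening in m, from 0 to 0.087, set as the call begins (left out, the last holds). The fingers move at their own pace and stop on an object; "grip_force" is the grip in N (left out, the last holds). Time passes only in rows, so rows that do not move let the fingers close. It gives the time, the measured TCP pose, the force and the opening at its end, in the units of the state.
- robot.observe(): the state, without advancing time (a new reading comes with each control period).
- robot.grab_frame(name): name is "side" or "top"; returns a dict with "pixels" (384x512x3 uint8, red, green, blue), "K" (3x3 intrinsics, pixels), "extrinsics" (4x4, takes a point from world to camera coordinates). Camera axes: x right, y up, looking along -z (the intrinsics and any distortion apply to the point x, -y, -z); pixel columns grow to the right and rows downward; lengths in m; the calibration is good to about 2 mm. A picture is of the moment at which its call begins. There is no depth.
- robot.job_done(): hands the job in, once; it reports no verdict.
The state is a dict: "time_s": time; "joints": joint angles; "joint_velocities": joint speeds; "tau": joint torques, N m; "position": TCP position; "tool_rot": TCP orientation; "wrist_force": force on the tool from outside, world axes, zero at the start; "moment": the same for the moment, N m; "grip_width": finger opening in m.
Only numpy, scipy, OpenCV 4.12 (cv2) and the standard library are available. Lean on these libraries where they do the work, as an engineer would, in place of code of your own. Each camera call takes 0.05 s, during which the arm holds its last target. There are 200 camera calls.

## Working session

There is one attempt and no reset: what is moved stays moved. The work goes in short steps, Python scripts to look and compute and a tool call to move; the robot and the scene stay as the last step left them, time stands still between calls to the robot, and variables do not carry over. Pictures are saved under pics/ and viewed, on a budget of 10 in all, crops included, one or two more only if the job needs it, and the job is handed in when it is done.

Besides the shell and the picture viewer there is one more tool, called after "Call:" as a command line: name --argument value ..., lists and objects as JSON in quotes. send_rows: Moves the arm, as the interface text tells. Its arguments: {"type":"object","properties":{"translation":{"type":"array","items":{"type":"array","items":{"type":"number"}}},"delta_rot":{"type":"array","items":{"type":"array","items":{"type":"number"}}},"jaw":{"type":"number"},"grip_force":{"type":"number"}},"required":["translation","delta_rot"]}

```bash
mkdir -p pics; ls
python3 - <<'E'
from rig import robot
import cv2,numpy as np
s=robot.observe();print({k:np.round(v,3).tolist() for k,v in s.items()})
for n in("top","side"):
    f=robot.grab_frame(n);print(n,np.round(f["K"],1).tolist(),np.round(f["extrinsics"],4).tolist(),[k for k in f])
    cv2.imwrite(f"pics/{n}0.png",f["pixels"][...,::-1]); np.savez(f"{n}.npz",K=f["K"],E=f["extrinsics"],p=f["pixels"])
a=cv2.imread("pics/top0.png");b=cv2.imread("pics/side0.png")
cv2.imwrite("pics/t0.png",cv2.resize(a,(800,600)));cv2.imwrite("pics/s0.png",cv2.resize(b,(800,600)))
E
```

```text
pics
{'time_s': 0.0, 'joints': [-1.218, 0.322, -0.07, 1.452, 0.023, 1.371, -0.057], 'joint_velocities': [-0.0, 0.001, -0.0, -0.001, 0.002, 0.003, -0.0], 'tau': [0.0, -49.129, -0.404, -31.253, -0.064, 0.043, 0.0], 'position': [0.216, 0.613, 0.221], 'tool_rot': [-0.53, -3.096, 0.003], 'wrist_force': [-1.034, -0.013, -0.272], 'moment': [0.039, 0.01, 0.008], 'grip_width': 0.087}
top [[446.7, 0.0, 252.9], [0.0, 446.7, 186.6], [0.0, 0.0, 1.0]] [[0.0076, -1.0, -0.0052, 0.0101], [0.9955, 0.0071, 0.095, -0.5606], [-0.095, -0.0059, 0.9955, -1.3429], [0.0, 0.0, 0.0, 1.0]] ['pixels', 'K', 'extrinsics']
side [[396.4, 0.0, 256.3], [0.0, 396.4, 189.3], [0.0, 0.0, 1.0]] [[0.8403, -0.5418, -0.021, -0.4447], [0.3211, 0.4661, 0.8244, -0.2177], [-0.4369, -0.6995, 0.5656, -0.7817], [0.0, 0.0, 0.0, 1.0]] ['pixels', 'K', 'extrinsics']
```

View pics/t0.png

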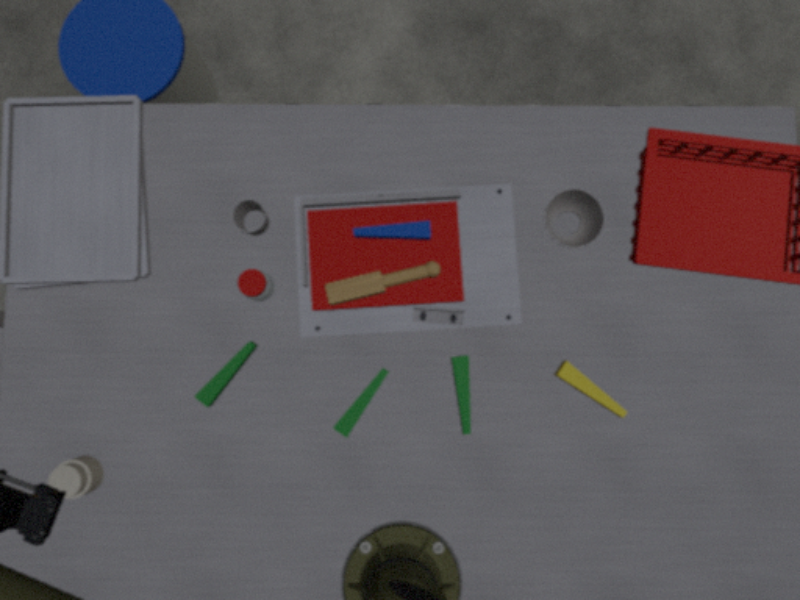

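View pics/s0.png

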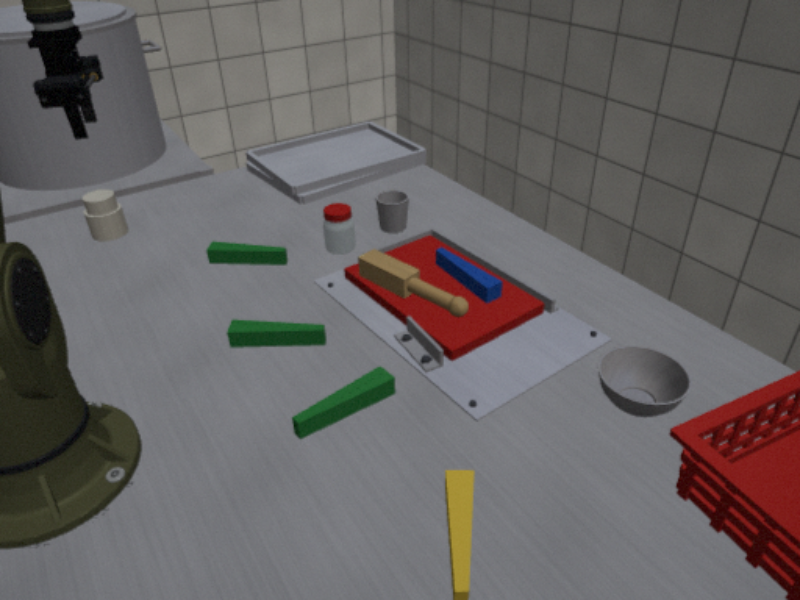

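The top view shows the wedge candidates. Blue is at (392,231), lying on the board with its thin end left. The greens are at (227,373), (362,402) and (462,395), and the yellow is at (592,390). Only the blue one fits; the blue disc at (122,45) is a stool on the floor. The bat is at (380,283) with its head to the left, and the cleat is at (438,317).

```bash
cat > h.py <<'E'
import numpy as np,cv2
def ray(f,uv):
    uv=np.asarray(uv,float).reshape(-1,2);K,E=f["K"],f["E"]
    d=np.c_[(uv[:,0]-K[0,2])/K[0,0],-(uv[:,1]-K[1,2])/K[1,1],-np.ones(len(uv))]@E[:3,:3]
    return -E[:3,:3].T@E[:3,3],d
def plane(f,uv,z):
    o,d=ray(f,uv);return o+d*((z-o[2])/d[:,2])[:,None]
def proj(f,P):
    P=np.asarray(P,float).reshape(-1,3);c=P@f["E"][:3,:3].T+f["E"][:3,3]
    K=f["K"];return np.c_[K[0,0]*c[:,0]/-c[:,2]+K[0,2],K[1,1]*-c[:,1]/-c[:,2]+K[1,2]]
def grab(n,save=None):
    from rig import robot
    g=robot.grab_frame(n);f=dict(K=g["K"],E=g["extrinsics"],p=g["pixels"])
    if save: np.savez(save,**f)
    return f
def crop(f,x0,y0,x1,y1,s,path):
    cv2.imwrite(path,cv2.resize(f["p"][y0:y1,x0:x1,::-1],None,fx=s,fy=s,interpolation=cv2.INTER_CUBIC))
def mask(f,c):
    h=cv2.cvtColor(f["p"],cv2.COLOR_RGB2HSV);H,S,V=h[...,0],h[...,1],h[...,2]
    if c=="blue": return ((H>100)&(H<130)&(S>120)&(V>40)).astype(np.uint8)
    if c=="red": return (((H<6)|(H>172))&(S>150)&(V>60)).astype(np.uint8)
    if c=="bat": return ((H>8)&(H<25)&(S>60)&(V>60)).astype(np.uint8)
def cont(m,box):
    x0,y0,x1,y1=box;k=np.zeros_like(m);k[y0:y1,x0:x1]=m[y0:y1,x0:x1]
    c,_=cv2.findContours(k,cv2.RETR_EXTERNAL,cv2.CHAIN_APPROX_NONE);return max(c,key=cv2.contourArea)
E
python3 - <<'E'
from h import *
f=np.load("top.npz");f=dict(f)
crop(f,182,110,342,222,5,"pics/tc.png")
B=(180,100,340,225)
for c,z in(("blue",.053),("bat",.063),("red",.023)):
    k=cont(mask(f,c),B);r=cv2.minAreaRect(k);print(c,r,np.round(plane(f,cv2.boxPoints(r),z)[:,:2],4).tolist())
    a=cv2.approxPolyDP(k,2.5,True)[:,0];print(a.tolist(),np.round(plane(f,a,z)[:,:2],3).tolist())
E
```

```text
blue ((250.5, 147.0), (10.0, 47.0), 90.0) [[0.6935, 0.0938], [0.6944, -0.0489], [0.6637, -0.049], [0.6628, 0.0934]]
[[274, 142], [227, 146], [227, 150], [274, 152]] [[0.694, -0.049], [0.681, 0.094], [0.669, 0.093], [0.664, -0.049]]
bat ((244.8235626220703, 179.29412841796875), (14.067066192626953, 74.21590423583984), 75.96376037597656) [[0.5715, 0.151], [0.6273, -0.064], [0.5862, -0.0743], [0.5306, 0.1401]]
[[281, 171], [275, 167], [246, 176], [242, 173], [210, 181], [208, 185], [210, 193], [214, 194], [279, 176]] [[0.605, -0.07], [0.617, -0.052], [0.589, 0.035], [0.598, 0.047], [0.573, 0.142], [0.561, 0.148], [0.537, 0.142], [0.534, 0.13], [0.589, -0.064]]
red ((245.7871856689453, 163.43751525878906), (63.10158920288086, 95.63143920898438), 86.37850952148438) [[0.721, 0.1923], [0.742, -0.1045], [0.5454, -0.1166], [0.5247, 0.1762]]
[[291, 130], [198, 135], [200, 197], [294, 192]] [[0.739, -0.103], [0.721, 0.186], [0.528, 0.176], [0.545, -0.112]]
```

View pics/tc.png

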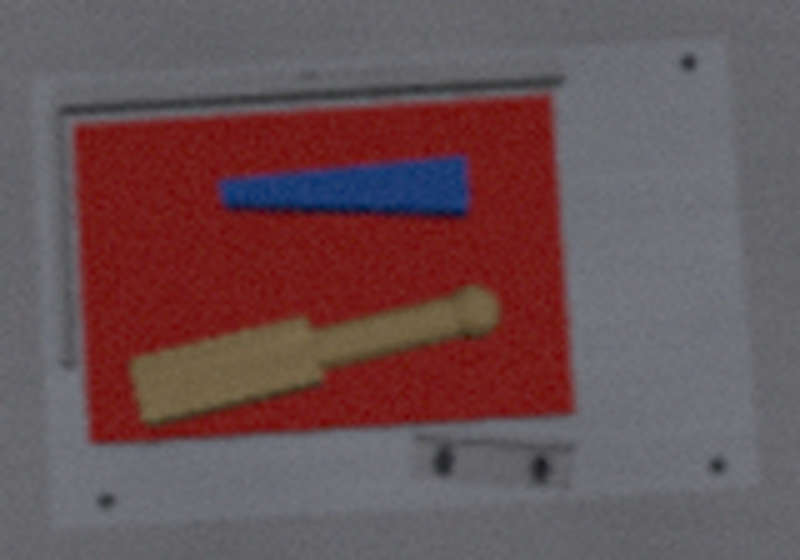

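Run:
```python
from h import *
f=dict(np.load("top.npz"))
px=lambda L:np.array(L,float)/5+[182,110]-.4
c=plane(f,px([(35,75),(728,38),(758,487),(50,527)]),.003)[:,:2]
H=np.array([[.125,.175],[.125,-.265],[-.16,-.265],[-.16,.175]])
A=np.c_[np.ones(4),np.zeros(4)]
# rigid fit
m,h=c.mean(0),H.mean(0);U,_,V=np.linalg.svd((H-h).T@(c-m));R=(U@V).T;t=m-R@h
th=np.arctan2(R[1,0],R[0,0]);print("holder",t,np.degrees(th));print("resid mm",np.round(((R@H.T).T+t-c)*1e3,1).tolist())
toH=lambda P:np.round(1e3*(np.atleast_2d(P)-t)@R,1).tolist()
print("board",toH(plane(f,[[291.3,129.5],[197.5,134.6],[199.6,197.7],[294.5,192.5]],.023)[:,:2]))
print("rail ends z.032",toH(plane(f,px([(60,106),(563,79)]),.032)[:,:2]),"z.003",toH(plane(f,px([(60,106),(563,79)]),.003)[:,:2]))
print("cleat px top",toH(plane(f,px([(415,436),(575,446)]),.033)[:,:2]))
print("mouth",R@[-.1,-.15]+t)
o=plane(f,[[274.5,141.6],[226.5,145.6]],.053);q=plane(f,[[226.5,150.5],[274.5,152.5]],.023);print("wedge",o,q,toH(o[:,:2]),toH(q[:,:2]))
np.savez("H.npz",R=R,t=t)
# TCP orientation at start
from scipy.spatial.transform import Rotation as Ro
print(np.round(Ro.from_rotvec([-0.53,-3.096,.003]).as_matrix(),3))
```

```text
holder [0.64406238 0.0382378 ] 3.4515029237796186
resid mm [[-0.1, 1.1], [-0.2, 0.2], [-0.6, -0.7], [0.9, -0.7]]
board [[87.4, -147.6], [87.0, 144.7], [-110.0, 146.3], [-109.4, -145.4]]
rail ends z.032 [[97.5, 155.2], [97.8, -156.5]] z.003 [[104.2, 158.9], [104.4, -159.4]]
cleat px top [[-118.5, -52.8], [-129.7, -149.7]]
mouth [ 0.55327432 -0.11751049]
wedge [[ 0.69568053 -0.05041382  0.053     ]
 [ 0.68241413  0.09517242  0.053     ]] [[ 0.67267763  0.0969679   0.023     ]
 [ 0.66739906 -0.051784    0.023     ]] [[46.2, -91.6], [41.7, 54.5]] [[32.1, 56.9], [17.9, -91.3]]
[[-0.943  0.333 -0.001]
 [ 0.333  0.943 -0.002]
 [ 0.    -0.002 -1.   ]]
```

Call:
send_rows --translation '[[0, 0, 0], [0, 0, 0], [0, 0, 0], [-0.0225, -0.0545, 0], [-0.0225, -0.0545, 0], [-0.0225, -0.0545, 0], [-0.0225, -0.0545, 0], [-0.0225, -0.0545, 0]]' --delta_rot '[[0, 0, -0.1333], [0, 0, -0.1333], [0, 0, -0.1333], [0, 0, 0], [0, 0, 0], [0, 0, 0], [0, 0, 0], [0, 0, 0]]' --jaw 0 --grip_force 30

```text
time_s: 1.1
position: [0.3456, 0.3459, 0.2223]
tool_rot: [0.096, -3.14, 0.0]
wrist_force: [0.8, -0.1, 0.3]
grip_width: 0.0148
```

Call:
send_rows --translation '[[-0.0225, -0.0545, 0], [-0.0225, -0.0545, 0], [-0.0225, -0.0545, 0], [-0.0225, -0.0545, 0], [-0.0225, -0.0545, 0], [-0.0225, -0.0545, 0], [0, 0, 0.03], [0, 0, 0]]' --delta_rot '[[0, 0, 0], [0, 0, 0], [0, 0, 0], [0, 0, 0], [0, 0, 0], [0, 0, 0], [0, 0, 0], [0, 0, 0]]'

```text
time_s: 2.1
position: [0.4978, 0.0292, 0.1904]
tool_rot: [0.094, -3.135, 0.001]
wrist_force: [-0.4, 1.1, -0.3]
grip_width: 0.0003
```

```bash
cat > st.py <<'E'
from h import *
from rig import robot
from scipy.spatial.transform import Rotation as Ro
s=robot.observe();D=np.load("H.npz");R,t=D["R"],D["t"]
p=np.array(s["position"]);M=Ro.from_rotvec(s["tool_rot"]).as_matrix()
h=(p[:2]-t)@R
print("t",round(s["time_s"],2),"holder mm",np.round(1e3*h,1),"z",round(1e3*p[2],1),"F_h",np.round(np.r_[np.array(s["wrist_force"][:2])@R,s["wrist_force"][2]],1),"jaw mm",round(1e3*s["grip_width"],1),"yaw tool-y in holder deg",round(np.degrees(np.arctan2(M[1,1],M[0,1])-np.arctan2(R[1,0],R[0,0])),2),"tilt",np.round(M[:,2],3))
E
python3 st.py
```

```text
t 2.1 holder mm [-146.5   -0.2] z 190.4 F_h [-0.3  1.1 -0.3] jaw mm 0.3 yaw tool-y in holder deg 89.98 tilt [-0.005 -0.001 -1.   ]
```

Call:
send_rows --translation '[[0, 0, 0.055], [0, 0, 0.055], [0, 0, 0.05], [0, 0, 0.01], [0, 0, 0.008], [-0.008, 0, 0], [-0.008, 0, 0], [0, 0, 0]]' --delta_rot '[[0, 0, 0], [0, 0, 0], [0, 0, 0], [0, 0, 0], [0, 0, 0], [0, 0, 0], [0, 0, 0], [0, 0, 0]]'

```text
time_s: 3.1
position: [0.5176, 0.031, 0.0158]
tool_rot: [-0.096, 3.137, 0.001]
wrist_force: [-0.4, -0.6, 0.0]
grip_width: 0.0003
```

Call:
send_rows --translation '[[-0.003, 0, 0], [-0.003, 0, 0], [-0.003, 0, 0], [-0.003, 0, 0], [-0.003, 0, 0], [-0.003, 0, 0], [-0.002, 0, 0], [0, 0, 0]]' --delta_rot '[[0, 0, 0], [0, 0, 0], [0, 0, 0], [0, 0, 0], [0, 0, 0], [0, 0, 0], [0, 0, 0], [0, 0, 0]]'

```text
time_s: 4.1
position: [0.5306, 0.0318, 0.0132]
tool_rot: [0.096, -3.129, -0.0]
wrist_force: [-11.2, -0.2, 6.4]
grip_width: 0.0007
```

```bash
python3 st.py
```

```text
t 4.1 holder mm [-113.7    0.4] z 13.2 F_h [-11.2   0.5   6.4] jaw mm 0.7 yaw tool-y in holder deg 90.05 tilt [-0.011 -0.    -1.   ]
```

Call:
send_rows --translation '[[-0.002, 0, 0], [-0.002, 0, 0], [-0.002, 0, 0], [0, 0, 0]]' --delta_rot '[[0, 0, 0], [0, 0, 0], [0, 0, 0], [0, 0, 0]]'

```text
time_s: 4.6
position: [0.531, 0.0321, 0.012]
tool_rot: [0.096, -3.117, -0.001]
wrist_force: [-21.9, -0.8, 12.7]
grip_width: 0.0007
```

Call:
send_rows --translation '[[-0.002, 0, 0], [-0.002, 0, 0], [-0.002, 0, 0], [0, 0, 0]]' --delta_rot '[[0, 0, 0], [0, 0, 0], [0, 0, 0], [0, 0, 0]]'

```text
time_s: 5.1
position: [0.5311, 0.0319, 0.0108]
tool_rot: [0.095, -3.105, -0.001]
wrist_force: [-33.7, -0.8, 20.8]
grip_width: 0.0007
```

```bash
python3 st.py
```

```text
t 5.1 holder mm [-113.2    0.5] z 10.8 F_h [-33.7   1.2  20.8] jaw mm 0.7 yaw tool-y in holder deg 90.05 tilt [-0.035 -0.    -0.999]
```

Run:
```python
from h import *
f=grab("top","t1.npz");D=np.load("H.npz");R,t=D["R"],D["t"]
k=cont(mask(f,"red"),(180,100,340,225))
a=cv2.approxPolyDP(k,2.5,True)[:,0];print(a.tolist(),np.round(1e3*(plane(f,a,.023)[:,:2]-t)@R,1).tolist())
# rear edge subpixel: red-green gradient per column
d=f["p"][...,0].astype(float)-f["p"][...,1]
for n,g in(("before",np.load("top.npz")["p"]),("now",f["p"])):
    d=cv2.GaussianBlur(g[...,0].astype(float)-g[...,1],(7,1),0)
    for rng,nm in(((120,142),"rear"),):
        for u in(203,215,230,245,260,275,286):
            c=d[rng[0]:rng[1],u];h=c.max()/2;i=np.argmax(c>h);v=rng[0]+i-1+(h-c[i-1])/(c[i]-c[i-1])
            print(n,u,np.round(1e3*(plane(f,[[u,v]],.023)[0,:2]-t)@R,1))
crop(f,182,110,342,222,5,"pics/tc1.png")
s=grab("side","s1.npz");crop(s,190,130,400,290,3.8,"pics/sc1.png")
```

```text
[[291, 127], [197, 132], [200, 194], [213, 193], [208, 189], [207, 178], [222, 174], [228, 158], [261, 159], [265, 166], [277, 163], [282, 172], [266, 176], [265, 180], [277, 177], [281, 190], [295, 189]] [[95.3, -147.1], [95.3, 145.9], [-98.7, 144.6], [-97.7, 104.5], [-84.6, 119.4], [-50.4, 121.0], [-40.4, 74.2], [8.4, 53.4], [-0.2, -48.4], [-22.7, -59.6], [-15.3, -97.1], [-44.1, -110.9], [-53.9, -60.9], [-66.1, -57.2], [-58.8, -94.6], [-99.6, -104.5], [-98.8, -147.6]]
before 203 [ 87.8 127.5]
before 215 [88.2 90.1]
before 230 [88.6 43.3]
before 245 [89.3 -3.4]
before 260 [ 89.7 -50.2]
before 275 [ 90.3 -97. ]
before 286 [  90.4 -131.3]
now 203 [ 97.9 127.1]
now 215 [97.7 89.7]
now 230 [98.  42.9]
now 245 [98.4 -3.9]
now 260 [ 98.9 -50.7]
now 275 [ 99.2 -97.5]
now 286 [  99.1 -131.8]
```

View pics/sc1.png

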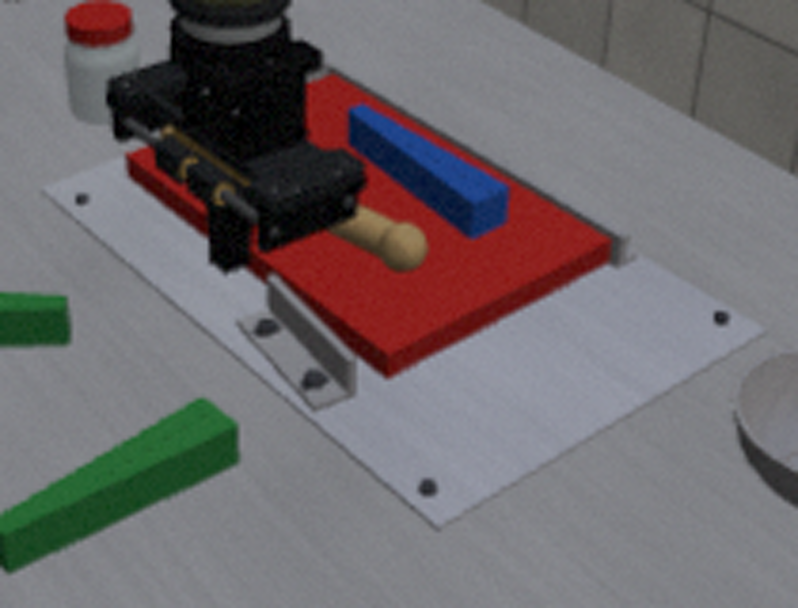

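Call:
send_rows --translation '[[0.02, 0, 0], [0.006, 0.02, 0], [0, 0.045, 0], [-0.006, 0, 0], [-0.004, 0, 0], [-0.004, 0, 0], [-0.004, 0, 0], [-0.002, 0, 0]]' --delta_rot '[[0, 0, 0], [0, 0, 0], [0, 0, 0], [0, 0, 0], [0, 0, 0], [0, 0, 0], [0, 0, 0], [0, 0, 0]]'

```text
time_s: 6.2
position: [0.5269, 0.0956, 0.0119]
tool_rot: [0.093, -3.116, 0.002]
wrist_force: [-26.2, -0.1, 14.4]
grip_width: 0.0005
```

Call:
send_rows --translation '[[-0.002, 0, 0], [-0.002, 0, 0], [-0.002, 0, 0], [0, 0, 0]]' --delta_rot '[[0, 0, 0], [0, 0, 0], [0, 0, 0], [0, 0, 0]]'

```text
time_s: 6.7
position: [0.5269, 0.0954, 0.0106]
tool_rot: [0.093, -3.104, 0.003]
wrist_force: [-34.2, -1.3, 20.7]
grip_width: 0.0007
```

```bash
python3 st.py
python3 - <<'E'
from h import *
f=grab("top","t1.npz");D=np.load("H.npz");R,t=D["R"],D["t"]
d=cv2.GaussianBlur(f["p"][...,0].astype(float)-f["p"][...,1],(7,1),0)
for u in(203,215,230,245,260,275,286):
    c=d[120:142,u];h=c.max()/2;i=np.argmax(c>h);v=119+i+(h-c[i-1])/(c[i]-c[i-1])
    print(u,np.round(1e3*(plane(f,[[u,v]],.023)[0,:2]-t)@R,1))
E
```

```text
t 6.7 holder mm [-113.5   64.1] z 10.6 F_h [-34.2   0.8  20.7] jaw mm 0.7 yaw tool-y in holder deg 89.98 tilt [-0.036 -0.003 -0.999]
203 [ 98.  127.1]
215 [97.7 89.7]
230 [98.1 42.9]
245 [98.4 -3.9]
260 [ 98.9 -50.7]
275 [ 99.2 -97.5]
286 [  98.9 -131.8]
```

Call:
send_rows --translation '[[0.025, 0, 0], [0.01, 0, -0.01], [0, 0, -0.02], [0, 0, -0.02], [0, 0, -0.02], [0, 0, -0.02], [0, 0, -0.02], [0, 0, -0.02]]' --delta_rot '[[0, 0, 0], [0, 0, 0], [0, 0, 0.171], [0, 0, 0.171], [0, 0, 0.171], [0, 0, 0.171], [0, 0, 0.171], [0, 0, 0.171]]'

```text
time_s: 7.75
position: [0.51, 0.0945, 0.1465]
tool_rot: [1.467, 2.776, 0.003]
wrist_force: [0.8, 0.8, 0.4]
grip_width: 0.0003
```

Call:
send_rows --translation '[[0, 0, 0], [0, 0, 0], [0, 0, 0], [0, 0, 0]]' --delta_rot '[[0, 0, 0.171], [0, 0, 0.171], [0, 0, 0.171], [0, 0, 0]]' --jaw 0.065

```text
time_s: 8.25
position: [0.5098, 0.0947, 0.1456]
tool_rot: [2.115, 2.322, 0.003]
wrist_force: [-0.4, -0.1, 0.3]
grip_width: 0.0327
```

```bash
python3 - <<'E'
import numpy as np
D=np.load("H.npz");R,t=D["R"],D["t"];a=np.radians(.25);c,s=np.cos(a),np.sin(a)
np.savez("H.npz",R=R@np.array([[c,-s],[s,c]]),t=t+R@[-.0008,0])
E
python3 st.py
python3 - <<'E'
from h import *
D=np.load("H.npz");R,t=D["R"],D["t"]
f=grab("top","t2.npz");m=mask(f,"blue");k=cont(m,(180,100,340,225));a=cv2.approxPolyDP(k,2,True)[:,0];print(a.tolist())
for z in(.053,.023):print(np.round(1e3*(plane(f,a,z)[:,:2]-t)@R,1).tolist())
s=grab("side","s2.npz");m=mask(s,"blue");k=cont(m,(150,100,400,290));a=cv2.approxPolyDP(k,2,True)[:,0];print("side",a.tolist())
for z in(.053,.023):print(np.round(1e3*(plane(s,a,z)[:,:2]-t)@R,1).tolist())
E
```

```text
t 8.25 holder mm [-129.5   65. ] z 145.6 F_h [-0.4 -0.1  0.3] jaw mm 32.7 yaw tool-y in holder deg 1.64 tilt [ 0.002  0.    -1.   ]
[[274, 140], [227, 143], [227, 147], [273, 149]]
[[51.6, -90.6], [50.6, 52.4], [38.4, 53.0], [24.1, -85.9]]
[[57.6, -92.2], [56.6, 54.0], [44.0, 54.6], [29.5, -87.4]]
side [[282, 159], [282, 167], [311, 190], [316, 191], [322, 187], [322, 178], [286, 158]]
[[34.6, 50.1], [7.2, 16.9], [-6.6, -112.2], [0.1, -122.9], [24.0, -119.4], [53.1, -89.6], [47.0, 47.4]]
[[68.0, 89.7], [39.0, 54.7], [24.6, -81.3], [31.6, -92.6], [56.8, -88.9], [87.4, -57.5], [81.0, 86.9]]
```

Call:
send_rows --translation '[[-0.0327, 0.0408, 0], [-0.0327, 0.0408, 0], [-0.0327, 0.0408, 0], [-0.0327, 0.0408, 0], [0, 0, 0.04], [0, 0, 0.015], [0, 0, 0]]' --delta_rot '[[0, 0, 0], [0, 0, 0], [0, 0, 0], [0, 0, 0], [0, 0, 0], [0, 0, 0], [0, 0, 0]]' --jaw 0.05

```text
time_s: 9.22
position: [0.6822, -0.0188, 0.0883]
tool_rot: [-2.112, -2.322, 0.003]
wrist_force: [0.3, -0.7, -0.1]
grip_width: 0.0498
```

```bash
python3 st.py
python3 - <<'E'
from h import *
s=grab("side","s3.npz");crop(s,190,100,390,250,4,"pics/sc3.png")
E
```

```text
t 9.22 holder mm [ 35.1 -59.4] z 88.3 F_h [ 0.2 -0.7 -0.1] jaw mm 49.8 yaw tool-y in holder deg 1.72 tilt [-0.003  0.    -1.   ]
```

View pics/sc3.png

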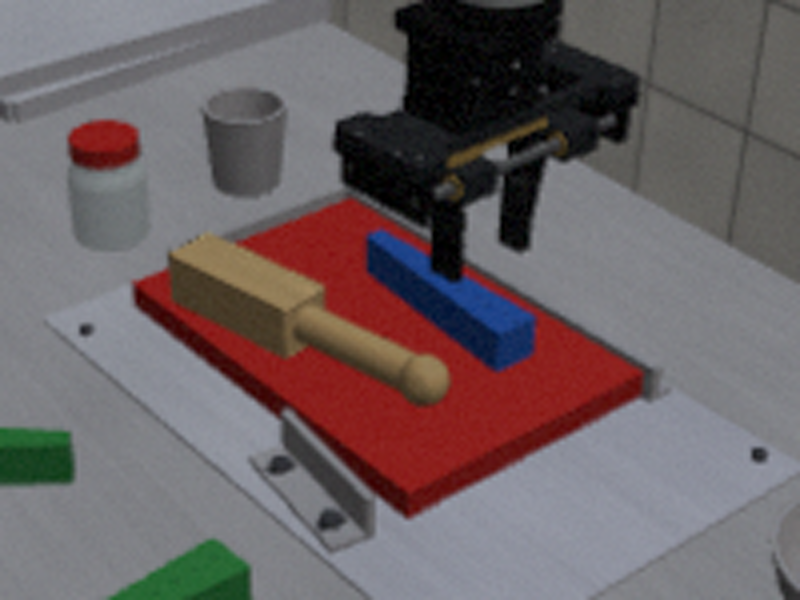

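The blue wedge (px 370–535, 230–365) lies under and between the open jaws, and the bat (170–450, 235–405) is clear of them. I'll go down and grip.

Call:
send_rows --translation '[[0, 0.002, 0.02], [0, 0, 0.02], [0, 0, 0.013], [0, 0, 0.005], [0, 0, 0]]' --delta_rot '[[0, 0, 0], [0, 0, 0], [0, 0, 0], [0, 0, 0], [0, 0, 0]]'

```text
time_s: 9.9
position: [0.6852, -0.0195, 0.0312]
tool_rot: [-2.116, -2.322, 0.001]
wrist_force: [0.7, -0.3, -0.0]
grip_width: 0.0497
```

Call:
send_rows --translation '[[0, 0, 0], [0, 0, 0], [0, 0, 0], [0, 0, 0]]' --delta_rot '[[0, 0, 0], [0, 0, 0], [0, 0, 0], [0, 0, 0]]' --jaw 0.01 --grip_force 20

```text
time_s: 10.4
position: [0.6858, -0.0194, 0.0321]
tool_rot: [2.115, 2.322, 0.001]
wrist_force: [0.3, 0.2, 2.2]
grip_width: 0.0309
```

Call:
send_rows --translation '[[0, 0, -0.03], [0, 0, -0.04], [0, 0, -0.03], [0, 0, 0]]' --delta_rot '[[0, 0, 0], [0, 0, 0], [0, 0, 0], [0, 0, 0]]'

```text
time_s: 10.9
position: [0.687, -0.0198, 0.1344]
tool_rot: [2.114, 2.32, 0.006]
wrist_force: [-0.8, -0.8, -1.3]
grip_width: 0.0302
```

```bash
python3 st.py
python3 - <<'E'
from h import *
from rig import robot
D=np.load("H.npz");R,t=D["R"],D["t"];z0=robot.observe()["position"][2]-.0075
for n,B in(("top",(180,60,340,225)),("side",(150,40,400,290))):
    f=grab(n,n+"4.npz");k=cont(mask(f,"blue"),B);a=cv2.approxPolyDP(k,2,True)[:,0];print(n,a.tolist())
    for z in(z0+.03,z0):print(np.round(1e3*(plane(f,a,z)[:,:2]-t)@R,1).tolist())
E
```

```text
t 10.9 holder mm [ 39.9 -60.7] z 134.4 F_h [-0.8 -0.8 -1.3] jaw mm 30.2 yaw tool-y in holder deg 1.62 tilt [ 0.005  0.    -1.   ]
top [[224, 137], [225, 141], [239, 141], [240, 135]]
[[47.6, 54.4], [36.1, 52.2], [33.8, 13.1], [50.7, 9.3]]
[[54.0, 56.2], [42.1, 53.9], [39.8, 13.8], [57.1, 10.0]]
side [[311, 138], [309, 154], [315, 158], [324, 155], [325, 145]]
[[41.6, -51.8], [-17.2, -108.2], [-19.2, -130.3], [6.5, -133.2], [42.7, -99.8]]
[[83.0, -9.9], [20.3, -70.0], [18.2, -93.6], [45.6, -96.6], [84.1, -61.0]]
```

Call:
send_rows --translation '[[0, 0, 0], [-0.0374, -0.0307, 0], [-0.0374, -0.0307, 0], [-0.0374, -0.0307, 0], [-0.0374, -0.0307, 0], [-0.0374, -0.0307, 0.02], [0, 0, 0.03], [0, 0, 0]]' --delta_rot '[[0, 0, 0.044], [0, 0, 0], [0, 0, 0], [0, 0, 0], [0, 0, 0], [0, 0, 0], [0, 0, 0], [0, 0, 0]]'

```text
time_s: 12.0
position: [0.538, -0.2127, 0.0781]
tool_rot: [-2.163, -2.269, 0.005]
wrist_force: [0.4, 0.1, -1.1]
grip_width: 0.0306
```

```bash
python3 st.py
python3 - <<'E'
from h import *
from rig import robot
D=np.load("H.npz");R,t=D["R"],D["t"];z0=robot.observe()["position"][2]-.009
for n,B in(("top",(180,60,380,235)),("side",(150,40,450,330))):
    f=grab(n,n+"5.npz");k=cont(mask(f,"blue"),B);a=cv2.approxPolyDP(k,1.5,True)[:,0];print(n,a.tolist())
    for z in(z0+.03,z0):print(np.round(1e3*(plane(f,a,z)[:,:2]-t)@R,1).tolist())
crop(f,250,130,450,280,4,"pics/sc5.png")
E
```

```text
t 12.0 holder mm [-121.2 -243.6] z 78.1 F_h [ 0.5  0.1 -1.1] jaw mm 30.6 yaw tool-y in holder deg -0.96 tilt [-0.007  0.002 -1.   ]
top [[323, 188], [291, 190], [291, 193], [323, 196]]
[[-106.8, -221.3], [-107.3, -128.3], [-116.0, -127.7], [-130.0, -219.6]]
[[-104.3, -226.0], [-104.8, -130.8], [-113.7, -130.2], [-128.0, -224.3]]
side [[316, 214], [313, 220], [312, 235], [320, 241], [330, 236], [331, 225], [324, 218]]
[[-106.7, -230.8], [-125.2, -241.5], [-158.7, -274.3], [-158.6, -296.4], [-133.3, -297.9], [-107.8, -275.4], [-103.0, -250.6]]
[[-78.6, -204.1], [-98.3, -215.4], [-133.7, -250.1], [-133.6, -273.5], [-106.8, -275.1], [-79.8, -251.3], [-74.7, -225.1]]
```

View pics/sc5.png

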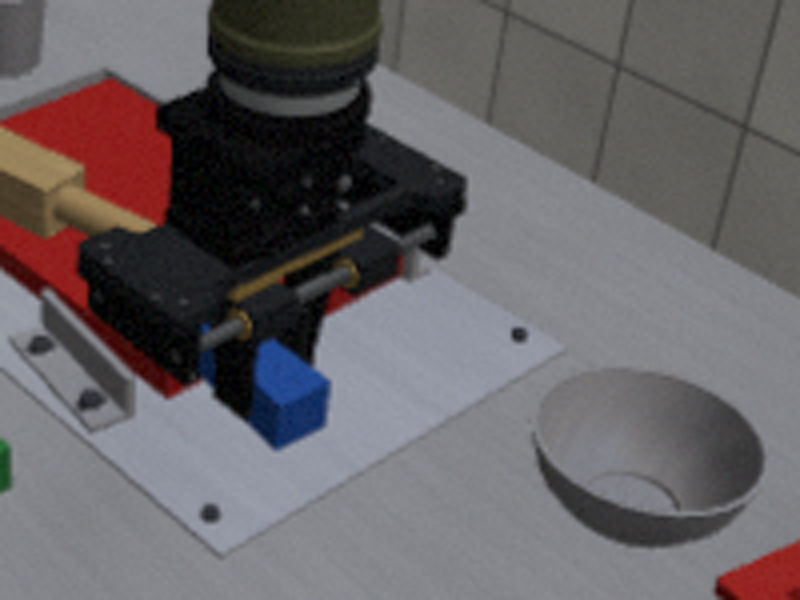

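Call:
send_rows --translation '[[0, 0.0035, 0.02], [0, 0, 0.02], [0, 0, 0.014], [0, 0, 0.007], [0, 0, 0.004], [0, 0, 0]]' --delta_rot '[[0, 0, 0], [0, 0, 0], [0, 0, 0], [0, 0, 0], [0, 0, 0], [0, 0, 0]]'

```text
time_s: 12.85
position: [0.5449, -0.2136, 0.0167]
tool_rot: [2.166, 2.275, 0.001]
wrist_force: [1.2, 0.9, 0.5]
grip_width: 0.03
```

```bash
python3 st.py
```

```text
t 12.85 holder mm [-114.4 -244.9] z 16.7 F_h [1.2 0.8 0.5] jaw mm 30.0 yaw tool-y in holder deg -0.91 tilt [ 0.001  0.    -1.   ]
```

Call:
send_rows --translation '[[0, -0.0025, 0], [0, 0, 0], [0, 0, 0.002], [0, 0, 0]]' --delta_rot '[[0, 0, 0], [0, 0, 0], [0, 0, 0], [0, 0, 0]]'

```text
time_s: 13.35
position: [0.5419, -0.2135, 0.0143]
tool_rot: [-2.166, -2.275, 0.0]
wrist_force: [-0.6, 0.5, -1.2]
grip_width: 0.0303
```

```bash
python3 st.py
python3 - <<'E'
from h import *
from rig import robot
D=np.load("H.npz");R,t=D["R"],D["t"];z0=robot.observe()["position"][2]-.009
f=grab("top","t6.npz");k=cont(mask(f,"blue"),(180,60,380,235));a=cv2.approxPolyDP(k,1.5,True)[:,0];print(a.tolist())
print(np.round(1e3*(plane(f,a,z0+.03)[:,:2]-t)@R,1).tolist())
crop(f,262,165,352,230,8,"pics/tc6.png")
E
```

```text
t 13.35 holder mm [-117.4 -244.7] z 14.3 F_h [-0.6  0.5 -1.2] jaw mm 30.3 yaw tool-y in holder deg -0.89 tilt [-0.001  0.    -1.   ]
[[321, 196], [320, 189], [290, 191], [291, 194]]
[[-125.5, -223.5], [-104.0, -222.0], [-104.9, -130.5], [-114.2, -132.9]]
```

View pics/tc6.png

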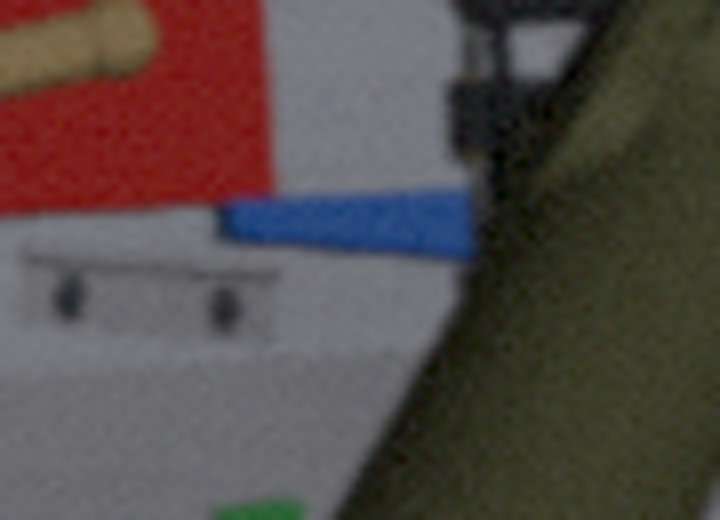

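The wedge tip (px 222,220) is about 19 mm inside the mouth with its straight side along the board's front edge. The cleat (25–275, 265) is well clear of it. I'll lower the last bit and slide it in.

Call:
send_rows --translation '[[0, 0, 0.002], [0.006, 0, 0.001], [0.006, 0, 0], [0.006, 0, 0], [0.006, 0, 0], [0.006, 0, 0], [0.006, 0, 0], [0, 0, 0]]' --delta_rot '[[0, 0, 0], [0, 0, 0], [0, 0, 0], [0, 0, 0], [0, 0, 0], [0, 0, 0], [0, 0, 0], [0, 0, 0]]'

```text
time_s: 14.4
position: [0.5407, -0.1769, 0.0118]
tool_rot: [-2.166, -2.276, -0.001]
wrist_force: [-0.6, -2.1, 4.9]
grip_width: 0.0299
```

```bash
python3 st.py
```

```text
t 14.4 holder mm [-116.3 -208. ] z 11.8 F_h [-0.7 -2.1  4.9] jaw mm 29.9 yaw tool-y in holder deg -0.86 tilt [ 0.     0.001 -1.   ]
```

Call:
send_rows --translation '[[0, 0, -0.001], [0, 0, 0], [0, 0, 0], [0, 0, -0.03], [0, 0, -0.05], [0, 0, -0.05], [0.05, 0, 0], [0.05, 0.03, 0]]' --delta_rot '[[0, 0, 0], [0, 0, 0], [0, 0, 0], [0, 0, 0], [0, 0, 0], [0, 0, 0], [0, 0, 0], [0, 0, 0]]' --jaw 0.065

```text
time_s: 15.4
position: [0.5646, -0.0762, 0.1435]
tool_rot: [-2.17, -2.271, -0.003]
wrist_force: [1.8, 0.3, 0.5]
grip_width: 0.0649
```

```bash
python3 st.py
python3 - <<'E'
from h import *
D=np.load("H.npz");R,t=D["R"],D["t"]
for n,B in(("top",(180,60,380,235)),("side",(150,40,450,330))):
    f=grab(n,n+"7.npz")
    for c,zs in(("blue",(.033,.003)),("bat",(.063,.023))):
        k=cont(mask(f,c),B);a=cv2.approxPolyDP(k,1.5,True)[:,0];print(n,c,a.tolist())
        for z in zs:print(z,np.round(1e3*(plane(f,a,z)[:,:2]-t)@R,1).tolist())
E
```

```text
t 15.4 holder mm [ -85.9 -109.1] z 143.5 F_h [1.8 0.2 0.5] jaw mm 64.9 yaw tool-y in holder deg -1.1 tilt [ 0.001  0.002 -1.   ]
top blue [[325, 188], [317, 189], [314, 197], [325, 198]]
0.033 [[-101.6, -237.7], [-103.3, -213.2], [-127.2, -202.3], [-132.1, -235.5]]
0.003 [[-99.1, -242.6], [-100.8, -217.5], [-125.2, -206.4], [-130.3, -240.3]]
top bat [[272, 166], [246, 173], [237, 171], [209, 178], [210, 190], [213, 191], [243, 184], [249, 179], [269, 175], [272, 172]]
0.063 [[-29.0, -79.2], [-45.6, -0.2], [-38.0, 26.3], [-54.2, 111.1], [-90.4, 109.9], [-93.9, 101.1], [-78.1, 10.6], [-64.1, -8.2], [-55.6, -68.6], [-47.1, -78.1]]
0.023 [[-23.4, -81.0], [-40.5, 0.3], [-32.7, 27.7], [-49.4, 115.0], [-86.7, 113.7], [-90.3, 104.7], [-74.0, 11.4], [-59.6, -7.9], [-50.8, -70.1], [-42.0, -79.9]]
side blue [[271, 210], [284, 223], [284, 232], [306, 255], [317, 250], [318, 240], [280, 212], [275, 209]]
0.033 [[-118.6, -94.4], [-125.5, -151.3], [-145.7, -175.5], [-156.4, -259.4], [-128.1, -262.4], [-104.6, -241.0], [-106.6, -113.8], [-108.6, -97.3]]
0.003 [[-94.3, -63.7], [-101.6, -123.5], [-122.8, -148.9], [-134.1, -237.2], [-104.3, -240.4], [-79.6, -217.9], [-81.7, -84.0], [-83.8, -66.7]]
side bat [[232, 163], [234, 175], [261, 189], [267, 185], [284, 193], [293, 200], [298, 200], [301, 197], [301, 192], [298, 189], [294, 189], [271, 178], [269, 171], [242, 158]]
0.063 [[-96.3, 104.9], [-126.0, 50.8], [-109.8, -43.7], [-87.5, -38.9], [-76.5, -91.7], [-78.3, -126.8], [-69.1, -134.0], [-55.5, -129.3], [-41.6, -113.8], [-38.8, -99.7], [-46.5, -93.7], [-59.8, -19.9], [-43.0, 9.9], [-59.5, 110.2]]
0.023 [[-60.6, 162.6], [-92.5, 104.6], [-75.0, 3.2], [-51.1, 8.3], [-39.4, -48.3], [-41.3, -85.9], [-31.4, -93.7], [-16.8, -88.6], [-1.9, -72.0], [1.1, -56.9], [-7.1, -50.4], [-21.4, 28.7], [-3.3, 60.7], [-21.1, 168.3]]
```

Call:
send_rows --translation '[[0, 0, 0], [0, 0, 0], [0.0439, 0.0164, 0], [0.0439, 0.0164, 0], [0.0439, 0.0164, 0], [0, 0, 0.04], [0, 0, 0.01], [0, 0, 0]]' --delta_rot '[[0, 0, -0.0995], [0, 0, -0.0995], [0, 0, 0], [0, 0, 0], [0, 0, 0], [0, 0, 0], [0, 0, 0], [0, 0, 0]]'

```text
time_s: 16.5
position: [0.5802, 0.0622, 0.092]
tool_rot: [-1.931, -2.477, 0.003]
wrist_force: [0.5, 0.2, 1.2]
grip_width: 0.0651
```

```bash
python3 st.py
python3 - <<'E'
from h import *
s=grab("side","s8.npz");crop(s,190,100,390,250,4,"pics/sc8.png")
E
```

```text
t 16.5 holder mm [-61.4  28. ] z 92.0 F_h [0.5 0.2 1.2] jaw mm 65.1 yaw tool-y in holder deg 10.41 tilt [-0.002 -0.001 -1.   ]
```

View pics/sc8.png

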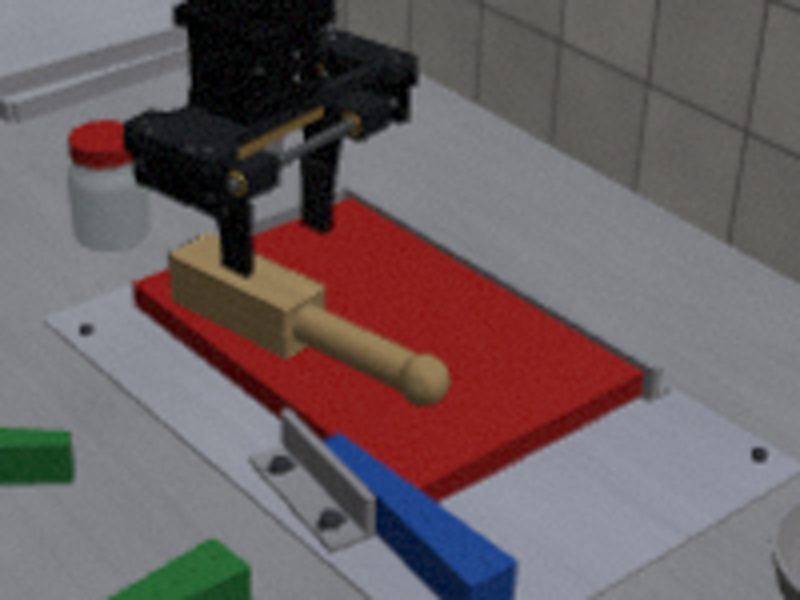

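The open jaws straddle the bat's head (px 170–325, 235–355) and the wedge (330–515, 435–600) lies flat in the gap. I'll grip the bat.

Call:
send_rows --translation '[[0, 0, 0.025], [0, 0, 0.022], [0, 0, 0.012], [0, 0, 0.004], [0, 0, 0]]' --delta_rot '[[0, 0, 0], [0, 0, 0], [0, 0, 0], [0, 0, 0], [0, 0, 0]]'

```text
time_s: 17.18
position: [0.5814, 0.0632, 0.0303]
tool_rot: [1.93, 2.478, 0.001]
wrist_force: [0.3, 0.6, 0.2]
grip_width: 0.0646
```

Call:
send_rows --translation '[[0, 0, 0], [0, 0, 0], [0, 0, 0], [0, 0, 0]]' --delta_rot '[[0, 0, 0], [0, 0, 0], [0, 0, 0], [0, 0, 0]]' --jaw 0.02 --grip_force 45

```text
time_s: 17.68
position: [0.5812, 0.0635, 0.0299]
tool_rot: [1.929, 2.479, 0.001]
wrist_force: [-1.2, 0.0, 1.4]
grip_width: 0.0397
```

```bash
python3 st.py
```

```text
t 17.68 holder mm [-60.3  29.3] z 29.9 F_h [-1.2  0.1  1.4] jaw mm 39.7 yaw tool-y in holder deg 10.51 tilt [ 0.001  0.    -1.   ]
```

Call:
send_rows --translation '[[0, 0, -0.02], [0, 0, -0.03], [0, 0, -0.03], [0, 0, 0]]' --delta_rot '[[0, 0, 0], [0, 0, 0], [0, 0, 0], [0, 0, 0]]'

```text
time_s: 18.18
position: [0.5829, 0.0635, 0.1128]
tool_rot: [1.928, 2.476, 0.007]
wrist_force: [0.7, 0.5, -2.8]
grip_width: 0.0396
```

```bash
python3 st.py
python3 - <<'E'
from h import *
from rig import robot
D=np.load("H.npz");R,t=D["R"],D["t"];z=robot.observe()["position"][2]
for n,B in(("top",(180,60,380,235)),("side",(150,40,450,330))):
    f=grab(n,n+"9.npz")
    k=cont(mask(f,"bat"),B);a=cv2.approxPolyDP(k,1.5,True)[:,0];print(n,a.tolist())
    for zz in(z-.005,z+.035):print(zz,np.round(1e3*(plane(f,a,zz)[:,:2]-t)@R,1).tolist())
E
```

```text
t 18.18 holder mm [-58.6  29.1] z 112.8 F_h [ 0.8  0.5 -2.8] jaw mm 39.6 yaw tool-y in holder deg 10.49 tilt [ 0.006  0.002 -1.   ]
top [[283, 164], [280, 160], [251, 167], [249, 173], [253, 175], [270, 170], [281, 169]]
0.10777633566538172 [[-31.2, -109.3], [-19.0, -101.4], [-34.6, -16.3], [-51.8, -9.5], [-58.3, -20.7], [-46.5, -70.7], [-45.5, -102.6]]
0.14777633566538173 [[-36.9, -106.5], [-25.1, -98.8], [-40.2, -16.3], [-56.9, -9.8], [-63.1, -20.6], [-51.8, -69.0], [-50.7, -100.0]]
side [[255, 141], [258, 161], [262, 162], [269, 158], [269, 160], [276, 161], [278, 164], [290, 167], [293, 172], [296, 171], [297, 173], [302, 170], [303, 164], [300, 161], [272, 151], [270, 144], [259, 139]]
0.10777633566538172 [[-21.5, 99.3], [-79.6, 7.6], [-74.7, -2.5], [-48.8, 2.3], [-55.0, -5.7], [-44.3, -20.5], [-49.6, -35.0], [-35.7, -64.3], [-45.1, -86.3], [-36.5, -87.3], [-40.6, -95.6], [-22.2, -92.8], [-1.4, -73.4], [2.5, -57.9], [-20.1, 26.1], [-0.3, 59.9], [-5.9, 101.9]]
0.14777633566538173 [[-66.3, 36.9], [-119.8, -47.5], [-115.3, -56.9], [-91.4, -52.5], [-97.1, -59.8], [-87.3, -73.4], [-92.2, -86.8], [-79.4, -113.7], [-88.1, -134.0], [-80.2, -134.9], [-83.9, -142.5], [-67.0, -140.0], [-47.8, -122.1], [-44.2, -107.8], [-65.1, -30.5], [-46.8, 0.6], [-51.9, 39.3]]
```

Call:
send_rows --translation '[[0, 0, 0], [0, 0, 0], [-0.0539, -0.0085, 0], [-0.0539, -0.0085, 0], [-0.0539, -0.0085, 0], [-0.0539, -0.0085, 0], [-0.0539, -0.0085, 0], [-0.0539, -0.0085, 0]]' --delta_rot '[[0, 0, 0.0916], [0, 0, 0.0916], [0, 0, 0], [0, 0, 0], [0, 0, 0], [0, 0, 0], [0, 0, 0], [0, 0, 0]]'

```text
time_s: 19.27
position: [0.5495, -0.2636, 0.1078]
tool_rot: [-2.146, -2.291, 0.002]
wrist_force: [0.8, -0.3, -2.9]
grip_width: 0.0398
```

Call:
send_rows --translation '[[-0.0539, -0.0085, 0], [0, 0, 0.03], [0, 0, 0], [0, 0, 0]]' --delta_rot '[[0, 0, 0], [0, 0, 0], [0, 0, 0], [0, 0, 0]]'

```text
time_s: 19.77
position: [0.5461, -0.3156, 0.0791]
tool_rot: [-2.146, -2.293, -0.0]
wrist_force: [1.5, -1.1, -3.5]
grip_width: 0.0396
```

```bash
python3 st.py
python3 - <<'E'
from h import *
from rig import robot
D=np.load("H.npz");R,t=D["R"],D["t"];z=robot.observe()["position"][2]
for n,B in(("top",(180,60,500,260)),("side",(150,40,512,384))):
    f=grab(n,n+"10.npz")
    for c,zs in(("blue",(.033,.003)),("bat",(z+.033,z-.007))):
        k=cont(mask(f,c),B);a=cv2.approxPolyDP(k,1.5,True)[:,0];print(n,c,a.tolist())
        for zz in zs:print(round(zz,3),np.round(1e3*(plane(f,a,zz)[:,:2]-t)@R,1).tolist())
crop(f,230,160,490,355,3,"pics/sc10.png")
E
```

```text
t 19.77 holder mm [-119.8 -346.8] z 79.1 F_h [ 1.4 -1.2 -3.5] jaw mm 39.6 yaw tool-y in holder deg 0.1 tilt [-0.001  0.001 -1.   ]
top blue [[326, 197], [325, 188], [278, 192], [278, 195]]
0.033 [[-129.2, -238.8], [-101.6, -237.7], [-105.6, -94.0], [-114.8, -93.4]]
0.003 [[-127.4, -243.6], [-99.1, -242.6], [-103.2, -95.6], [-112.6, -95.0]]
top bat [[360, 183], [338, 185], [337, 197], [361, 197]]
0.112 [[-99.6, -326.3], [-101.7, -262.8], [-136.0, -257.4], [-140.0, -325.9]]
0.072 [[-96.0, -335.9], [-98.2, -270.5], [-133.6, -264.8], [-137.6, -335.5]]
side blue [[271, 210], [284, 223], [284, 232], [306, 255], [317, 250], [318, 243], [305, 230], [277, 210]]
0.033 [[-118.6, -94.4], [-125.5, -151.3], [-145.7, -175.5], [-156.4, -259.4], [-128.1, -262.4], [-111.3, -248.0], [-104.3, -199.1], [-107.3, -103.3]]
0.003 [[-94.3, -63.7], [-101.6, -123.5], [-122.8, -148.9], [-134.1, -237.2], [-104.3, -240.4], [-86.7, -225.2], [-79.3, -173.7], [-82.5, -73.0]]
side bat [[351, 249], [352, 253], [349, 264], [355, 268], [362, 263], [397, 289], [402, 296], [406, 298], [417, 296], [417, 285], [374, 257], [369, 252], [371, 245], [367, 241]]
0.112 [[-140.3, -356.3], [-146.7, -364.5], [-171.4, -380.0], [-170.4, -392.8], [-151.8, -392.1], [-152.2, -465.7], [-157.8, -479.5], [-156.2, -485.8], [-139.1, -493.8], [-119.6, -480.1], [-123.7, -395.1], [-120.8, -381.4], [-103.5, -371.4], [-100.8, -359.7]]
0.072 [[-104.6, -329.8], [-111.5, -338.7], [-138.1, -355.4], [-137.1, -369.2], [-117.0, -368.5], [-117.4, -447.9], [-123.5, -462.8], [-121.8, -469.6], [-103.3, -478.3], [-82.2, -463.5], [-86.7, -371.7], [-83.5, -356.8], [-64.9, -346.1], [-61.9, -333.4]]
```

View pics/sc10.png

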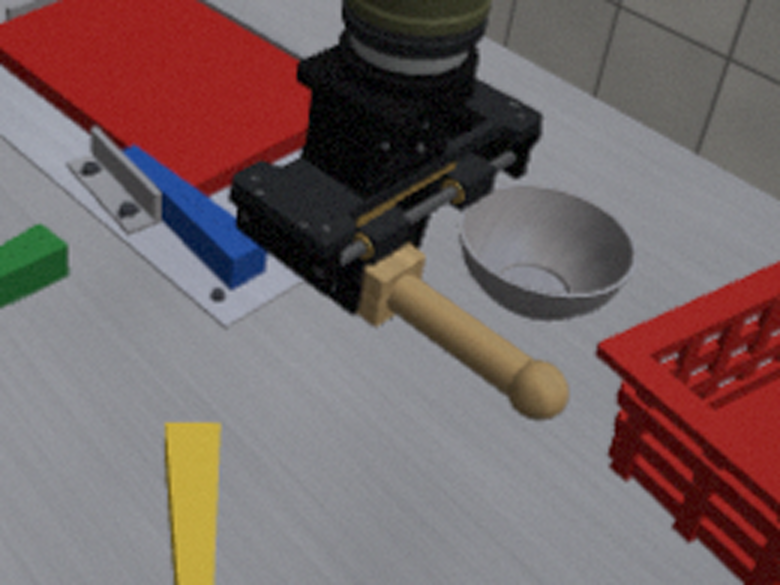

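Call:
send_rows --translation '[[0, 0, 0.025], [0, 0, 0.025], [0, 0, 0.01], [0, 0, 0.005], [0, 0, 0], [0, 0, 0]]' --delta_rot '[[0, 0, 0], [0, 0, 0], [0, 0, 0], [0, 0, 0], [0, 0, 0], [0, 0, 0]]'

```text
time_s: 20.62
position: [0.5466, -0.3174, 0.0155]
tool_rot: [2.147, 2.291, 0.001]
wrist_force: [0.1, -1.5, -1.8]
grip_width: 0.0398
```

```bash
python3 st.py
```

```text
t 20.62 holder mm [-119.5 -348.6] z 15.5 F_h [-0.  -1.5 -1.8] jaw mm 39.8 yaw tool-y in holder deg 0.01 tilt [ 0.002 -0.001 -1.   ]
```

Call:
send_rows --translation '[[0.003, 0, 0], [0.003, 0, 0], [0.003, 0, 0], [0.003, 0, 0], [0.003, 0, 0], [0.003, 0, 0], [0.003, 0, 0], [0.003, 0, 0]]' --delta_rot '[[0, 0, 0], [0, 0, 0], [0, 0, 0], [0, 0, 0], [0, 0, 0], [0, 0, 0], [0, 0, 0], [0, 0, 0]]'

```text
time_s: 21.62
position: [0.5443, -0.2931, 0.0146]
tool_rot: [2.148, 2.292, -0.0]
wrist_force: [-0.2, -0.8, -2.1]
grip_width: 0.0397
```

Call:
send_rows --translation '[[0.003, 0, 0], [0.003, 0, 0], [0.003, 0, 0], [0.003, 0, 0], [0.003, 0, 0], [0.003, 0, 0], [0.003, 0, 0], [0.003, 0, 0]]' --delta_rot '[[0, 0, 0], [0, 0, 0], [0, 0, 0], [0, 0, 0], [0, 0, 0], [0, 0, 0], [0, 0, 0], [0, 0, 0]]'

```text
time_s: 22.62
position: [0.5422, -0.2726, 0.0151]
tool_rot: [2.147, 2.288, -0.005]
wrist_force: [-0.1, -10.6, -3.1]
grip_width: 0.04
```

```bash
python3 st.py;python3 - <<'E'
from h import *
D=np.load("H.npz");R,t=D["R"],D["t"]
f=grab("top","t11.npz");k=cont(mask(f,"blue"),(180,60,500,260));a=cv2.approxPolyDP(k,1.5,True)[:,0];print(a.tolist(),np.round(1e3*(plane(f,a,.033)[:,:2]-t)@R,1).tolist())
k=cont(mask(f,"bat"),(180,60,500,260));a=cv2.approxPolyDP(k,1.5,True)[:,0];print(a.tolist(),np.round(1e3*(plane(f,a,.049)[:,:2]-t)@R,1).tolist())
E
```

```text
t 22.62 holder mm [-120.9 -303.6] z 15.1 F_h [ -0.8 -10.6  -3.1] jaw mm 40.0 yaw tool-y in holder deg -0.07 tilt [ 0.001 -0.005 -1.   ]
[[318, 189], [273, 191], [270, 194], [318, 198]] [[-103.5, -216.2], [-101.7, -78.9], [-110.3, -69.2], [-130.9, -214.3]]
[[340, 187], [320, 188], [320, 200], [341, 199]] [[-102.6, -280.4], [-102.1, -220.1], [-138.2, -217.5], [-138.8, -280.7]]
```

Call:
send_rows --translation '[[-0.006, 0, 0], [-0.005, 0, 0], [0.003, 0, 0], [0.003, 0, 0], [0.003, 0, 0], [0.003, 0, 0], [0.002, 0, 0], [0, 0, 0]]' --delta_rot '[[0, 0, 0], [0, 0, 0], [0, 0, 0], [0, 0, 0], [0, 0, 0], [0, 0, 0], [0, 0, 0], [0, 0, 0]]'

```text
time_s: 23.68
position: [0.5428, -0.2725, 0.0158]
tool_rot: [2.146, 2.282, -0.007]
wrist_force: [1.2, -11.9, -4.0]
grip_width: 0.0398
```

```bash
python3 st.py
```

```text
t 23.68 holder mm [-120.3 -303.6] z 15.8 F_h [  0.4 -12.   -4. ] jaw mm 39.8 yaw tool-y in holder deg -0.19 tilt [ 0.004 -0.01  -1.   ]
```

Call:
send_rows --translation '[[-0.006, 0, 0], [-0.005, 0, 0], [0.003, 0, 0], [0.003, 0, 0], [0.003, 0, 0], [0.003, 0, 0], [0.002, 0, 0], [0, 0, 0]]' --delta_rot '[[0, 0, 0], [0, 0, 0], [0, 0, 0], [0, 0, 0], [0, 0, 0], [0, 0, 0], [0, 0, 0], [0, 0, 0]]'

```text
time_s: 24.68
position: [0.5425, -0.2725, 0.0163]
tool_rot: [2.145, 2.278, -0.011]
wrist_force: [2.0, -17.2, -6.5]
grip_width: 0.0397
```

```bash
python3 st.py
```

```text
t 24.68 holder mm [-120.6 -303.5] z 16.3 F_h [  0.9 -17.3  -6.5] jaw mm 39.7 yaw tool-y in holder deg -0.25 tilt [ 0.005 -0.014 -1.   ]
```

Call:
send_rows --translation '[[-0.008, 0, 0], [-0.008, 0, 0], [0, 0, 0]]' --delta_rot '[[0, 0, 0], [0, 0, 0], [0, 0, 0]]'

```text
time_s: 25.05
position: [0.5434, -0.2787, 0.0144]
tool_rot: [-2.148, -2.292, -0.001]
wrist_force: [-0.8, 0.8, -2.4]
grip_width: 0.0392
```

```bash
python3 st.py;python3 - <<'E'
from h import *
D=np.load("H.npz");R,t=D["R"],D["t"]
from numpy import mean
P=np.mean([grab("top")["p"].astype(float) for _ in range(4)],0);f=grab("top");f["p"]=P.astype(np.uint8);np.savez("t12.npz",**f)
L=lambda u,v,z:np.round(1e3*(plane(f,[[u,v]],z)[0,:2]-t)@R,1)
b=P[...,2]-P[...,0]; r=P[...,0]-P[...,1]
for u in range(276,322,4):
    c=b[180:205,u];h=c.max()/2;i=np.argmax(c>h);v1=179+i+(h-c[i-1])/(c[i]-c[i-1])
    j=len(c)-1-np.argmax(c[::-1]>h);v2=180+j+(c[j]-h)/(c[j]-c[j+1]);print("wedge",u,L(u,v1,.033),L(u,v2,.033))
for u in range(203,296,12):
    c=r[150:215,u];h=np.percentile(c,90)/2;j=len(c)-1-np.argmax(c[::-1]>h);v=150+j+(c[j]-h)/(c[j]-c[j+1]);print("boardfront",u,L(u,v,.023))
row=b[193];h=row[250:330].max()/2;x=np.where(row[250:330]>h)[0]+250;print("ends",L(x[0]-.5,193,.033),L(x[-1]+.5,193,.033))
crop(f,255,175,335,215,10,"pics/tc12.png")
s=grab("side","s12.npz");a=cv2.resize(s["p"][185:265,235:335,::-1],None,fx=5.5,fy=5.5,interpolation=cv2.INTER_CUBIC)
c=cv2.resize(f["p"][178:208,258:330,::-1],None,fx=7.64,fy=7.64,interpolation=cv2.INTER_CUBIC)[:, :550]
cv2.imwrite("pics/both12.png",np.vstack([a[:360],c]))
E
```

```text
t 25.05 holder mm [-120.1 -309.8] z 14.4 F_h [-0.7  0.8 -2.4] jaw mm 39.2 yaw tool-y in holder deg 0.01 tilt [-0.     0.001 -1.   ]
wedge 276 [-102.1  -88.1] [-116.3  -87.2]
wedge 280 [-102.2 -100.3] [-118.   -99.3]
wedge 284 [-102.3 -112.5] [-119.5 -111.4]
wedge 288 [-102.  -124.7] [-120.8 -123.5]
wedge 292 [-101.9 -136.9] [-122.3 -135.6]
wedge 296 [-101.7 -149.2] [-124.8 -147.6]
wedge 300 [-100.6 -161.5] [-127.  -159.7]
wedge 304 [-100.8 -173.7] [-128.1 -171.8]
wedge 308 [-100.9 -185.9] [-129.8 -183.9]
wedge 312 [-100.6 -198.1] [-131.7 -195.9]
wedge 316 [-100.9 -210.3] [-132.9 -208. ]Traceback (most recent call last):
  File "<stdin>", line 9, in <module>
IndexError: index 25 is out of bounds for axis 0 with size 25
```

Run:
```python
from h import *
D=np.load("H.npz");R,t=D["R"],D["t"]
f=dict(np.load("t12.npz")) if __import__("os").path.exists("t12.npz") else grab("top","t12.npz")
P=f["p"].astype(float);L=lambda u,v,z:np.round(1e3*(plane(f,[[u,v]],z)[0,:2]-t)@R,1)
r=P[...,0]-P[...,1];b=P[...,2]-P[...,0]
for u in(215,225,235,245,255,262):
    c=r[180:205,u];h=c[:6].mean()/2;j=np.argmax(c<h);v=179+j+(c[j-1]-h)/(c[j-1]-c[j]);print("boardfront",u,L(u,v,.023))
for v in(192,194):
    row=b[v,250:335];x=np.where(row>row.max()/2)[0]+250;print("ends",v,x[0],x[-1],L(x[0]-.5,v,.033),L(x[-1]+.5,v,.033))
s=grab("side","s12.npz");a=cv2.resize(s["p"][185:250,235:335,::-1],None,fx=5.5,fy=5.5,interpolation=cv2.INTER_CUBIC)
c=cv2.resize(f["p"][178:208,258:330,::-1],(550,229),interpolation=cv2.INTER_CUBIC)
cv2.imwrite("pics/both12.png",np.vstack([a,c]))
```

```text
boardfront 215 [-100.1   99. ]
boardfront 225 [-100.5   68.2]
boardfront 235 [-100.2   37.5]
boardfront 245 [-100.4    6.7]
boardfront 255 [-100.1  -24.1]
boardfront 262 [-100.3  -45.6]
ends 192 270 318 [-104.1  -68.1] [-112.7 -217.1]
ends 194 270 318 [-110.2  -67.7] [-118.8 -216.7]
```

View pics/both12.png

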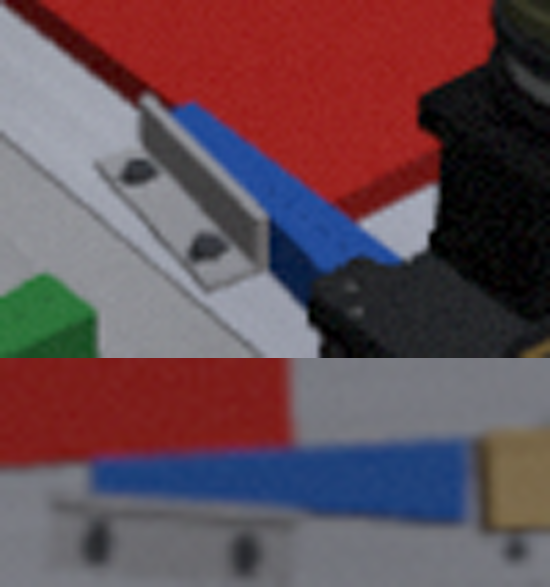

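Top crop: the wedge (95–465, 440–520) is flush with the board edge above. The cleat touches its tapered side (55–295, 497–520). The side crop agrees. The tip is about 82 mm in and didn't move under the 12 N and 17 N taps. A few more taps will confirm that.

Call:
send_rows --translation '[[0.003, 0, 0], [0.003, 0, 0], [0.003, 0, 0], [0.003, 0, 0], [0.003, 0, 0], [0.0025, 0, 0], [0, 0, 0], [0, 0, 0]]' --delta_rot '[[0, 0, 0], [0, 0, 0], [0, 0, 0], [0, 0, 0], [0, 0, 0], [0, 0, 0], [0, 0, 0], [0, 0, 0]]'

```text
time_s: 26.35
position: [0.5425, -0.2725, 0.0165]
tool_rot: [2.145, 2.275, -0.012]
wrist_force: [1.9, -18.2, -6.8]
grip_width: 0.0396
```

```bash
python3 st.py
```

```text
t 26.35 holder mm [-120.6 -303.5] z 16.5 F_h [  0.7 -18.3  -6.8] jaw mm 39.6 yaw tool-y in holder deg -0.33 tilt [ 0.005 -0.016 -1.   ]
```

Call:
send_rows --translation '[[-0.008, 0, 0], [-0.007, 0, 0], [0.003, 0, 0], [0.003, 0, 0], [0.003, 0, 0], [0.003, 0, 0], [0.003, 0, 0], [0.001, 0, 0]]' --delta_rot '[[0, 0, 0], [0, 0, 0], [0, 0, 0], [0, 0, 0], [0, 0, 0], [0, 0, 0], [0, 0, 0], [0, 0, 0]]'

```text
time_s: 27.35
position: [0.5424, -0.2724, 0.0167]
tool_rot: [2.143, 2.274, -0.014]
wrist_force: [2.4, -23.2, -7.1]
grip_width: 0.0401
```

Call:
send_rows --translation '[[0, 0, 0]]' --delta_rot '[[0, 0, 0]]'

```text
time_s: 27.48
position: [0.5424, -0.2725, 0.0166]
tool_rot: [2.143, 2.274, -0.014]
wrist_force: [1.9, -21.9, -6.8]
grip_width: 0.0392
```

```bash
python3 st.py;  python3 - <<'E'
from h import *
D=np.load("H.npz");R,t=D["R"],D["t"]
f=grab("top","t13.npz");P=f["p"].astype(float);b=P[...,2]-P[...,0]
for v in(192,194):
    row=b[v,250:335];x=np.where(row>row.max()/2)[0]+250;print(v,x[0],x[-1])
E
```

```text
t 27.48 holder mm [-120.7 -303.5] z 16.6 F_h [  0.5 -22.   -6.8] jaw mm 39.2 yaw tool-y in holder deg -0.31 tilt [ 0.006 -0.018 -1.   ]
192 270 318
194 270 318
```

Call:
send_rows --translation '[[-0.008, 0, 0], [-0.02, 0, 0], [-0.025, 0, 0], [-0.025, 0, 0], [0, 0, 0], [0, 0, 0.003], [0, 0, 0.003], [0, 0, 0]]' --delta_rot '[[0, 0, 0], [0, 0, 0], [0, 0, 0], [0, 0, 0], [0, 0, 0], [0, 0, 0], [0, 0, 0], [0, 0, 0]]'

```text
time_s: 28.52
position: [0.5473, -0.3371, 0.008]
tool_rot: [-2.146, -2.293, -0.001]
wrist_force: [0.3, 0.3, -2.5]
grip_width: 0.0395
```

```bash
python3 st.py
```

```text
t 28.52 holder mm [-120.  -368.3] z 8.0 F_h [ 0.3  0.3 -2.5] jaw mm 39.5 yaw tool-y in holder deg 0.09 tilt [-0.001  0.001 -1.   ]
```

Call:
send_rows --translation '[[0, 0, 0.001], [0, 0, 0.001], [0, 0, 0]]' --delta_rot '[[0, 0, 0], [0, 0, 0], [0, 0, 0]]'

```text
time_s: 28.9
position: [0.5475, -0.3382, 0.0069]
tool_rot: [-2.148, -2.292, -0.001]
wrist_force: [-0.5, 2.1, 0.7]
grip_width: 0.0393
```

Call:
send_rows --translation '[[0, 0, 0], [0, 0, 0], [0, 0, 0]]' --delta_rot '[[0, 0, 0], [0, 0, 0], [0, 0, 0]]' --jaw 0.055

```text
time_s: 29.28
position: [0.5474, -0.3387, 0.0067]
tool_rot: [2.148, 2.292, 0.0]
wrist_force: [-0.7, -0.1, 0.2]
grip_width: 0.0537
```

Call:
send_rows --translation '[[0, 0, -0.02], [0, 0, -0.04], [0, 0, -0.05], [0, 0, -0.05], [0, -0.03, -0.03], [0, -0.05, 0], [0, -0.05, 0], [0, 0, 0]]' --delta_rot '[[0, 0, 0], [0, 0, 0], [0, 0, 0], [0, 0, 0], [0, 0, 0], [0, 0, 0], [0, 0, 0], [0, 0, 0]]'

```text
time_s: 30.28
position: [0.4135, -0.3487, 0.1981]
tool_rot: [2.155, 2.285, 0.005]
wrist_force: [0.1, 0.3, 0.7]
grip_width: 0.0548
```

```bash
python3 st.py;  python3 - <<'E'
from h import *
D=np.load("H.npz");R,t=D["R"],D["t"]
f=grab("top","t14.npz");P=f["p"].astype(float);b=P[...,2]-P[...,0];r=P[...,0]-P[...,1]
for v in(192,194):
    row=b[v,250:335];x=np.where(row>row.max()/2)[0]+250;print(v,x[0],x[-1])
for u in(203,230,260,286):
    c=r[120:142,u];h=c.max()/2;i=np.argmax(c>h);v=119+i+(h-c[i-1])/(c[i]-c[i-1]);print("rear",np.round(1e3*(plane(f,[[u,v]],.023)[0,:2]-t)@R,1))
cv2.imwrite("pics/t14.png",cv2.resize(f["p"][60:300,120:440,::-1],(800,600)))
o=np.load("top.npz")["p"].astype(int)
for n,(x0,y0,x1,y1) in dict(cup=(145,122,178,155),jar=(148,168,178,196),bowl=(345,118,392,162)).items(): print(n,np.abs(o[y0:y1,x0:x1]-f["p"][y0:y1,x0:x1]).mean().round(1))
E
```

```text
t 30.27 holder mm [-254.2 -371.2] z 198.1 F_h [0.1 0.3 0.7] jaw mm 54.8 yaw tool-y in holder deg -0.35 tilt [ 0.003  0.002 -1.   ]
192 270 318
194 270 318
rear [ 99.2 126.6]
rear [99.  42.5]
rear [ 99.4 -51.1]
rear [  98.9 -132.2]
cup 5.5
jar 5.8
bowl 5.4
```

View pics/t14.png

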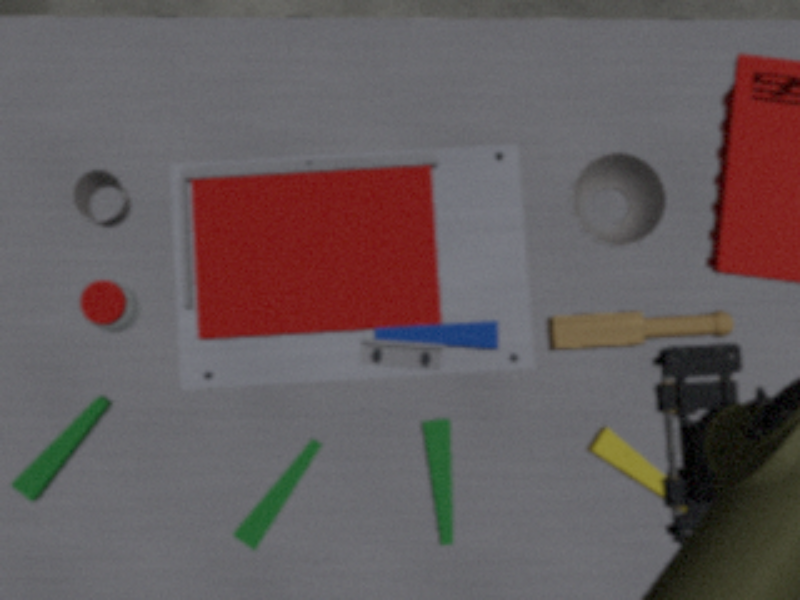

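The board is flat against the rail and the wedge (375–498, 322–348) is in the gap. The bat (550–732, 312–348) lies on the counter clear of it. The bowl, jar and cup have not moved, and the robot is touching nothing.

```bash
python3 -c "
from rig import robot
print(robot.job_done())"
```

```text
the job is handed in; nothing more can be done
None
```

The job is done and handed in at about 30 s of the 72 s allowed. I pushed the board back, laid the blue wedge in the gap, tapped it in with the bat, then put the bat down on the counter about 70 mm behind the wedge's heel.

- **Board:** I pushed it at two points with about 34 N and it stopped firmly both times. In the last image its rear edge reads x = 99.0 to 99.4 mm all along, against 100 mm nominal. That is within the camera's error.
- **Wedge:** It moved freely until its tip was about 82 mm past the gap mouth, near the low end of the 80–140 mm range. After that it did not move under four taps at about 24 mm/s. It also stayed put after I took the bat away. It lies flush between the board and the cleat.
- **Tap force:** The four taps read about 12, 17, 18 and 23 N. The last one was slightly over the 10–20 N suggested.
- **Bowl, jar and cup:** They show no change between the first and last images beyond picture noise.
- **Check that disagreed:** My first image estimate of the cleat suggested the wedge would stop nearer 110 mm. I trusted the felt stop and the close-up crop, which showed contact along the cleat.

I viewed 11 pictures, one over the budget.

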